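# Seat the aperture plate on the film carrier's pins

### The job

The black aperture plate has been laid on the film carrier in the vise, but it is still riding on top of the two locating pins. Nudge it sideways with the fingertips, never lifting it, until the left pin stands in its round hole and the right pin in its slot and the plate has dropped flat onto the carrier. Then take the hand away; leave the mirror, the crank handle and the lamp sockets where they are.

Things in the scene. Friction and masses are not known exactly. Their poses are not given: they have to be found in the camera images.
- carrier: Aluminium film carrier, 150 (x) x 230 (y) x 8 mm, held level and fixed in the small green bench vise, its top face 113 mm above the bench. Origin: centre of the top face; z up, x away from the robot, y to its left, turned up to 0.3 rad with the vise. Through opening in the middle, 66 (x) x 92 (y) mm, nothing in it. Only two locating pins stand above the top face.
- left_pin (a point): Left locating pin (carrier's +y side), a bare steel pin of 8 mm diameter, 7 mm high: 3 mm straight, then a hemispherical nose. This point is the centre of the pin's foot, in the carrier's top face, at x +24, y +66 mm of the carrier. Axes as the carrier's.
- right_pin (a point): Right locating pin, like the left one, at x +24, y -66 mm of the carrier; this point is the centre of its foot.
- plate: Loose flat black steel aperture plate, 100 (x) x 180 (y) x 4 mm, 0.3 to 0.55 kg, window 58 (x) x 80 (y) mm through its middle. Origin: centre of its underside; z up, x and y within 0.1 rad of the carrier's. It starts on the pin noses, 10 to 16 mm too far to the carrier's +y and up to 13 mm off in x, leaning about 0.1 rad, near (-x) edge down on the carrier. Home: origin on the carrier's origin.
- plate_hole (a point): Centre of the plate's round hole, 10 mm diameter, at the underside, at x +24, y +66 mm of the plate; belongs over the left pin. The plate slides on the pins when an outer edge or a window edge is pushed (a few newtons) and drops when hole and slot are within about 3 mm of their pins.
- plate_slot (a point): Centre of the plate's slot, 10 (x) x 13 (y) mm, at the underside, at x +24, y -66 mm of the plate. Belongs over the right pin. Fully home, the underside lies on the carrier's face and the pins stick out 3 mm above the plate.
- mirror: Projection mirror, 150 x 110 mm in a steel frame leaning back on a steel foot, about 110 mm high, on the bench to the robot's right. Origin: centre of the foot's underside. Leave alone.
- crank: Crank handle standing on the bench: steel hub 26 mm wide at the origin, arm along +x, upright brown bakelite knob 27 mm wide and 58 mm high at x +66 mm. Leave alone.
- socket_a: White ceramic lamp socket standing on the bench, 50 mm wide at its foot, 46 mm high. Origin: centre of its underside. Leave alone.
- socket_b: The other lamp socket, just like the first. Leave alone.
Things that resemble listed ones, but are neither listed nor needed, are in the scene too. Of the things shaped like the plate, the black one is meant.

How it is judged:
By the outcome, as a careful person would: the job done as asked, in the order asked, and still so for the second after the job is handed in, with the robot touching nothing.
It also fails if it takes over 45 s, if anything falls off the work surface, if the arm or the gripper's body presses on something with over 40 N, if the wrist force passes 120 N, or if a joint passes its speed limit or range.

### The arm

A 6-joint arm with a two-finger parallel gripper is mounted at the origin on the work surface. World frame = base frame: x ahead of the robot, y to its left, z up, the work surface at z = 0. Lengths are in m, angles in rad, forces in N, time in s.
With the tool pointing down it reaches from about 0.375 to 0.825 m from the base axis. Payload 5.5 kg.
Tool frame: the origin (TCP) lies between the finger pads; the fingertips stand 14 mm ahead of it and the grasp point (between the pads) lies 5 mm behind it; x points along the fingers, z is the direction in which the jaws open and shut, and the axes are right-handed (so a half turn about x gives the same grasp; the last joint's range is limited). The gripper opens to 85 mm and grips with 20 to 120 N. Pads are 22 mm wide; open, the fingers measure 114 mm over their backs; the gripper's body (76 mm by 85 mm) begins 54 mm behind the grasp point. The pads swing forward as they close: fully open they stand 13 mm farther back than shut.
Start: joints at [1.286, 0.314, -0.047, 1.21, 0, 1.571], TCP at [0.169, 0.576, 0.245] pointing down, gripper open.
Joint ranges: [-2.67, 2.67], [-0.69, 1.73], [-1.03, 1.25], [-2.08, 2.16], [-1.42, 1.45], [-3.14, 3.14]. Speed limits (rad/s): [2.39, 2.39, 3.01, 3.14, 3.14, 3.14].

### API

Orientations are given as a 3x3 rotation matrix whose columns are the frame's x, y, z axes.
In Python, from plant import sensors, read_camera, hand_in, recognise, masks_of gives the robot as it stands.
- The arm moves only by the shell command python3 -m inch 'ROWS' [OPENING] [FORCE]. ROWS is JSON, a list of rows, each a list of 4 numbers: the shift along the world's x, y, z in mm, then the turn about the world's z in degrees. In form: [[x, y, z, spin], ...]. A call has 1 to 12 rows; each row shifts and turns the commanded pose from where the row before left it; what a row does not reach is not made up. A row lasts 1/12 s, in which the tool goes at most 41.7 mm and 7.16 degrees, less where a joint would pass 70% of its speed; a pose out of reach is approached as far as the arm can. A call is refused whole if a number of a shift passes 41.7 or a number of a turn 7.16, either way. A call with a gripper value outside its range is refused whole. OPENING is the opening in per cent of the stroke, from 0 (shut) to 100 (fully open), set as the call begins (- or left out, the last holds). The fingers move at their own pace and stop on an object; FORCE is the grip in N (left out, the last holds). Time passes only in rows, so rows that do not move let the fingers close. It gives the time, the measured TCP pose, the force and the opening at its end, in the units of the state.
- sensors.sense(): the state, without advancing time (a new reading comes with each control period).
- read_camera(name): name is "scene" or "side" or "wrist"; returns a dict with "frame" (384x512x3 uint8, blue, green, red), "z_map" (384x512 float32, m along the optical axis (not along the pixel's ray), 0 where there is no reading), "fov_y" (degrees; the focal length in pixels is half the picture's height over the tangent of half this angle, whatever the lens; pixels are square), "cx", "cy" (the principal point, pixels), "R" (3x3) and "t" (3): a world point X has camera coordinates R X + t; the wrist camera has in their place "tool_from_camera" (4x4, takes a point from camera to tool coordinates, whose origin is the TCP and whose axes are the tool frame's). Camera axes: x right, y down, z forward; pixel columns grow to the right and rows downward; lengths in m; the calibration is good to about 2 mm. A picture is of the moment at which its call begins: read the wrist's pose just before it.
- hand_in(): hands the job in, once; it reports no verdict.
Trained networks look in the newest picture that a camera, given by its name, has taken for a name from the list of things; names that differ only in an ending like _2 or _b are one class to them, and where a whole thing is asked for, a point or a joint stands for the part that bears it (a point fixed in the world has none). Each returns a list of dicts, best first, with "conf" (0 to 1); they miss things now and then, are a little off and sometimes report something else, mostly with a low value. They report only what shows in the picture. A call takes as long as a camera call. They do not tell look-alikes from the thing itself.
- recognise(camera, target): "xyz" ([x, y, z] in m, in the coordinates of the camera as it stood for that picture, good to about 4 mm: the middle of the surface that is visible of it).
- masks_of(camera, target): "pixels" (384x512 bool, what is visible of it).
The state is a dict: "t": time; "qpos": joint angles; "joint_vel": joint speeds; "effort": joint torques, N m; "tool_pos": TCP position; "eef_rot": TCP orientation; "contact_force": force on the tool from outside, world axes, zero at the start; "torque": the same for the moment, N m; "opening": opening from 0.0 (shut) to 1.0 (fully open).
Only numpy, scipy, OpenCV 4.12 (cv2) and the standard library are available. Lean on these libraries where they do the work, as an engineer would, in place of code of your own. Each camera call takes 0.05 s, during which the arm holds its last target.

## Working session

There is one attempt and no reset: what is moved stays moved. The work goes in short steps, Python scripts to look and compute and a shell command to move; the robot and the scene stay as the last step left them, time stands still between calls to the robot, and variables do not carry over. Pictures are saved under pics/ and viewed, and the job is handed in when it is done.

```bash
mkdir -p pics; ls; python3 - <<'E'
from plant import sensors, read_camera, recognise, masks_of
import cv2, numpy as np, pickle
s=sensors.sense();print(s['t'],s['tool_pos'],s['contact_force'],s['opening'])
for n in ['scene','side']:
    c=read_camera(n);cv2.imwrite(f'pics/{n}0.png',cv2.resize(c['frame'],None,fx=1.5,fy=1.5));pickle.dump(c,open(f'{n}0.pkl','wb'))
    R=np.array(c['R']);t=np.array(c['t'])
    print(n,'campos',-R.T@t,c['fov_y'])
    for k in ['carrier','plate','plate_hole','left_pin','mirror','crank','socket_a']:
        for d in recognise(n,k): print(k,round(d['conf'],2),np.round(R.T@(np.array(d['xyz'])-t),4))
E
```

```text
pics
0.0 [0.16840446 0.57530532 0.24444275] [ 0.14089459 -0.36455142  0.23364101] 1.0006672055836932
scene campos [1.02353025 0.65284855 0.80145562] 47.81938814664256
carrier 0.69 [0.6105 0.0875 0.1131]
carrier 0.56 [ 0.3472 -0.1348  0.0274]
plate 0.72 [ 0.5824 -0.2167  0.0052]
plate 0.7 [0.2005 0.2894 0.    ]
plate 0.61 [0.5767 0.0854 0.1197]
plate_hole 0.83 [0.5792 0.0873 0.1248]
plate_hole 0.81 [0.4989 0.3965 0.0034]
plate_hole 0.76 [0.1985 0.2863 0.0024]
plate_hole 0.73 [ 0.5784 -0.221   0.0032]
left_pin 0.7 [0.6129 0.088  0.1117]
mirror 0.97 [ 0.4958 -0.4462  0.0562]
crank 0.85 [0.4094 0.2495 0.014 ]
socket_a 0.52 [ 0.3463 -0.1358  0.026 ]
socket_a 0.5 [0.4026 0.0948 0.0349]
side campos [ 0.04871651 -0.6911314   0.73284782] 52.97435587218554
carrier 0.7 [ 0.5578 -0.0088  0.1131]
carrier 0.21 [ 0.4724 -0.4626  0.058 ]
plate 0.8 [ 0.5447 -0.2115 -0.0025]
plate 0.7 [0.4965 0.3837 0.0026]
plate 0.64 [0.5693 0.0582 0.1235]
plate_hole 0.97 [ 0.5446 -0.21   -0.    ]
plate_hole 0.85 [5.017e-01 3.842e-01 3.000e-04]
plate_hole 0.66 [0.2107 0.2658 0.0056]
plate_hole 0.55 [0.5758 0.0606 0.117 ]
left_pin 0.65 [ 0.5602 -0.0031  0.1105]
mirror 0.79 [ 0.4745 -0.4662  0.0614]
socket_a 0.81 [0.3912 0.0633 0.0278]
socket_a 0.78 [ 0.3352 -0.166   0.0316]
```

View pics/scene0.png

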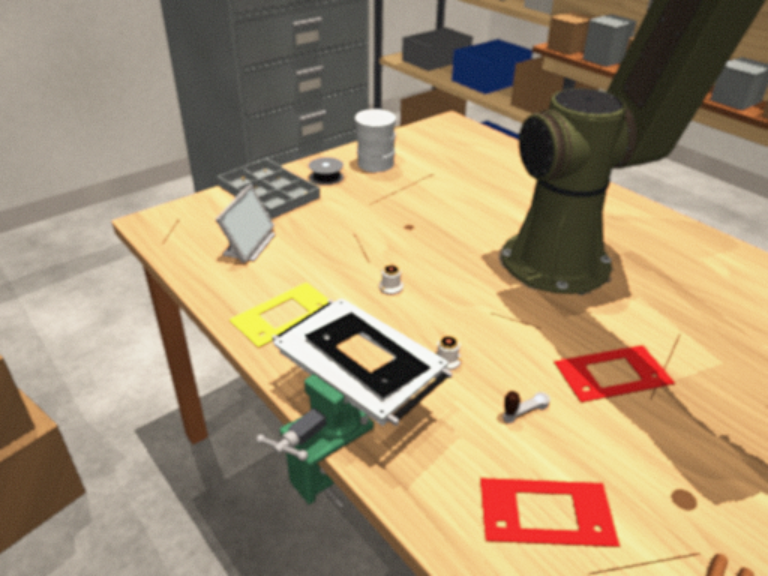

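View pics/side0.png

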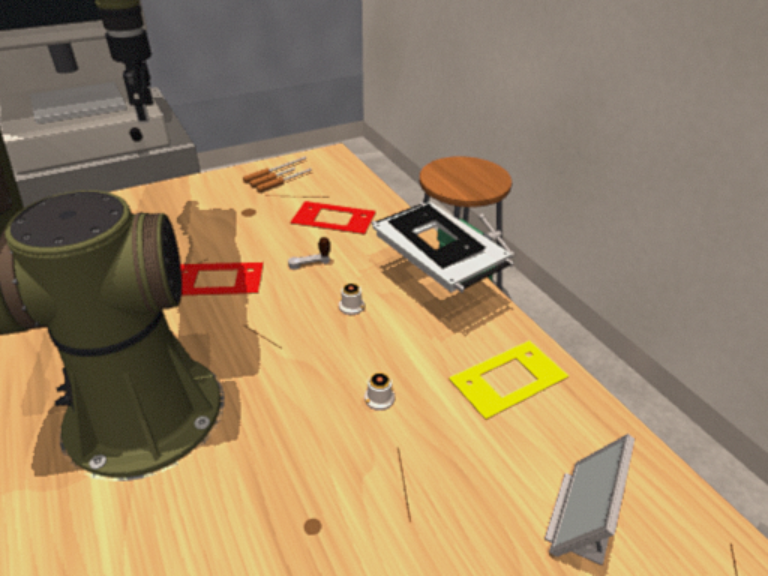

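```bash
python3 -m inch '[[24,-32,6,0],[24,-32,6,0],[24,-32,6,0],[24,-32,6,0],[24,-32,6,0],[24,-32,6,0],[24,-32,6,0],[24,-32,6,0],[24,-32,6,0],[24,-32,6,0],[24,-32,6,0],[24,-32,6,0]]' 0 30
python3 - <<'E'
from plant import sensors, read_camera
import cv2, numpy as np
s=sensors.sense();print(s['t'],s['tool_pos'],s['eef_rot'],s['contact_force'],s['opening'])
c=read_camera('wrist');print(np.round(c['tool_from_camera'],4),c['fov_y'],c['cx'],c['cy'])
cv2.imwrite('pics/w1.png',cv2.resize(c['frame'],None,fx=1.5,fy=1.5))
E
```

```text
t: 1.8
tool_pos: [0.4574, 0.19, 0.318]
eef_rot: [[0.001, -0.96, 0.281], [0.0, 0.281, 0.96], [-1.0, -0.001, 0.001]]
contact_force: [0.7, 0.8, -0.8]
opening: 0.001
1.8 [0.4574382  0.19003769 0.31796225] [[ 8.01669343e-04 -9.59712164e-01  2.80983841e-01]
 [ 4.36646985e-04  2.80984241e-01  9.59712283e-01]
 [-9.99999583e-01 -6.46681168e-04  6.44311875e-04]] [ 0.69013399  0.78357713 -0.82280412] 0.0011649927059129606
[[-0.000e+00 -2.646e-01  9.644e-01 -1.288e-01]
 [-3.000e-04 -9.644e-01 -2.646e-01  6.670e-02]
 [ 1.000e+00 -3.000e-04 -1.000e-04 -1.200e-03]
 [ 0.000e+00  0.000e+00  0.000e+00  1.000e+00]] 67.14194536441502 249.18313806570103 197.19433377533153
```

View pics/w1.png

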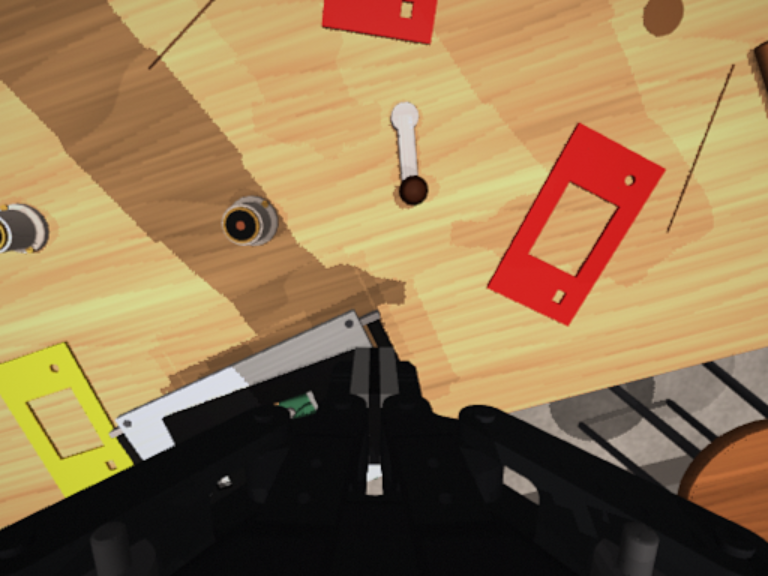

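```bash
python3 -m inch '[[34,-15,6,0],[34,-15,6,0],[34,-15,6,0],[34,-15,6,0],[34,-15,6,0],[34,-15,6,0],[34,-15,6,0],[0,0,0,0],[0,0,0,0]]'
python3 - <<'E'
from plant import sensors, read_camera
import cv2, numpy as np,pickle
s=sensors.sense()
c=read_camera('wrist');c['s']=s;pickle.dump(c,open('w2.pkl','wb'))
cv2.imwrite('pics/w2.png',cv2.resize(c['frame'],None,fx=1.5,fy=1.5))
E
```

```text
t: 2.6
tool_pos: [0.6962, 0.086, 0.357]
eef_rot: [[-0.002, -0.959, 0.283], [-0.0, 0.283, 0.959], [-1.0, 0.002, -0.001]]
contact_force: [-0.5, 1.4, 0.1]
opening: 0.002
```

View pics/w2.png

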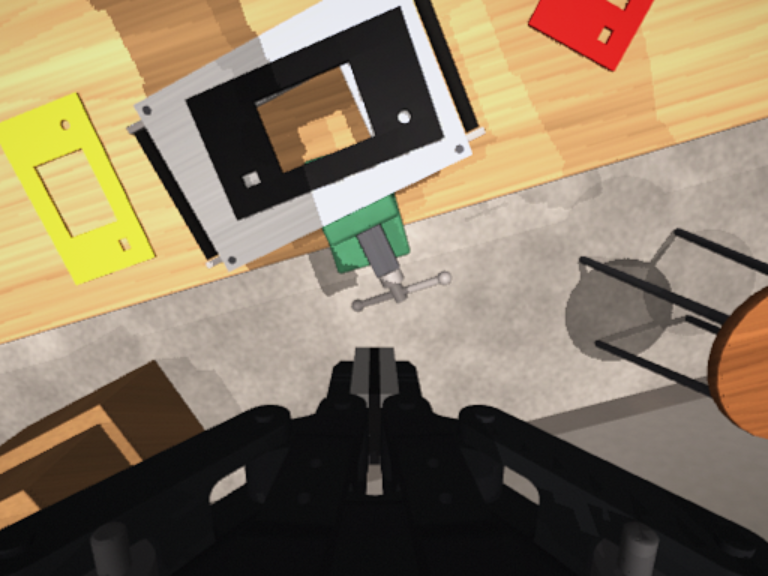

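```bash
python3 - <<'E'
import cv2, numpy as np,pickle
c=pickle.load(open('w2.pkl','rb'));f=c['frame']
cv2.imwrite('pics/w2z.png',cv2.resize(f[0:190,80:330],None,fx=3.1,fy=3.1,interpolation=cv2.INTER_CUBIC))
E
```

```text
(no output)
```

View pics/w2z.png

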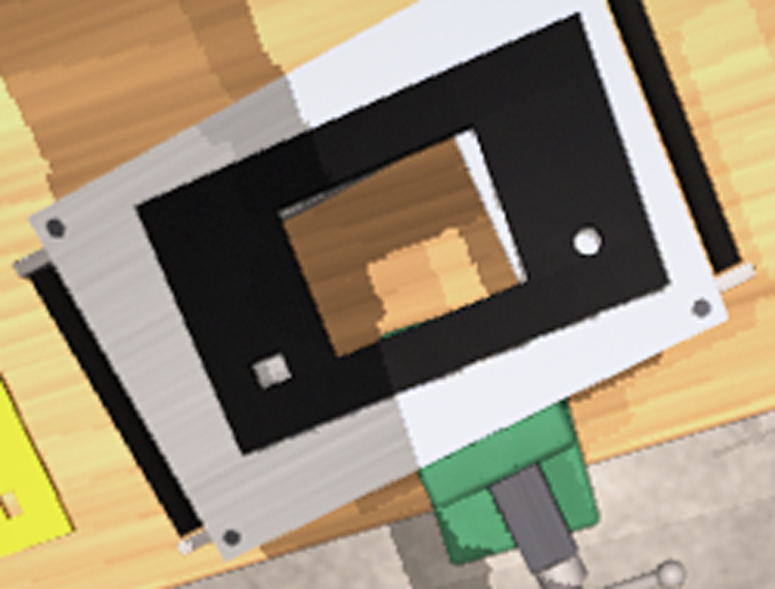

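```bash
cat > fit.py <<'E'
import numpy as np, cv2
from scipy.optimize import least_squares
def cam(c):
    s=c['s'];T=np.eye(4);T[:3,:3]=s['eef_rot'];T[:3,3]=s['tool_pos']
    W=T@np.array(c['tool_from_camera']); h=c['frame'].shape[0]
    f=h/2/np.tan(np.radians(c['fov_y'])/2)
    return W,f
def proj(c,X):
    W,f=cam(c);p=(np.atleast_2d(X)-W[:3,3])@W[:3,:3]
    return np.c_[p[:,0]/p[:,2]*f+c['cx'],p[:,1]/p[:,2]*f+c['cy']]
def Rz(a): return np.array([[np.cos(a),-np.sin(a),0],[np.sin(a),np.cos(a),0],[0,0,1]])
def Ry(a): return np.array([[np.cos(a),0,np.sin(a)],[0,1,0],[-np.sin(a),0,np.cos(a)]])
def Rx(a): return np.array([[1,0,0],[0,np.cos(a),-np.sin(a)],[0,np.sin(a),np.cos(a)]])
def sub(c,pts,w=3):
    g=cv2.cvtColor(c['frame'],cv2.COLOR_BGR2GRAY)
    q=cv2.cornerSubPix(g,np.float32(pts).reshape(-1,1,2),(w,w),(-1,-1),(3,30,.01)).reshape(-1,2)
    print('subpix shift',np.round(np.linalg.norm(q-pts,axis=1),1)); return q
def fit_carrier(c,px,pts):   # pts = corner xy in carrier
    P=np.c_[pts,np.zeros(len(pts))]
    fn=lambda v:(proj(c,P@Rz(v[2]).T+[v[0],v[1],.113])-px).ravel()
    r=least_squares(fn,[.57,.07,-.2]);print('carrier',np.round(r.x,4),'res px',np.round(r.fun,1));return r.x
def plateR(v): return Rz(v[2])@Ry(v[3])
def fit_plate(c,px,P,car,tilt=True):
    # v: origin x,y,yaw, pitch about y ; near edge (-x) lower edge on carrier
    def pose(v):
        R=plateR(v) if tilt else Rz(v[2])
        z=.113+ (50*np.sin(-v[3])/1000 if tilt else 0)
        return R,np.array([v[0],v[1],z])
    def fn(v):
        R,o=pose(v); return (proj(c,P@R.T+o)-px).ravel()
    r=least_squares(fn,[car[0],car[1],car[2],-.1 if tilt else 0]);v=r.x
    R,o=pose(v);print('plate',np.round(v,4),'z',round(o[2],4),'res',np.round(r.fun,1))
    rel=Rz(-car[2])@(o-[car[0],car[1],.113])
    print('in carrier mm',np.round(rel*1000,1),'yaw deg',round(np.degrees(v[2]-car[2]),2))
    for n,y in(('hole',.066),('slot',-.066)):
        e=Rz(-car[2])@(R@[.024,y,0]+o-[car[0],car[1],.113])-[.024,y,0]
        print(n,'minus pin, carrier mm',np.round(e*1000,1),'world',np.round(Rz(car[2])@e*1000,1))
    return v,o,R
E
cat > r2.py <<'E'
from fit import *;import pickle
c=pickle.load(open('w2.pkl','rb'))
u=lambda L:np.float32(L)/3.1+[80,0]
cp=sub(c,u([(727,320),(30,218),(218,557)]))
car=fit_carrier(c,cp,np.array([[75,115],[-75,-115],[75,-115]])/1000)
pp=sub(c,u([(668,283),(244,453),(137,207),(580,14),(472,130),(525,281),(337,356)]))
P=np.array([[50,90,4],[50,-90,4],[-50,-90,4],[-50,90,4],[-29,40,4],[29,40,4],[29,-40,4]])/1000
fit_plate(c,pp,P,car)
E
python3 r2.py
```

```text
subpix shift [1.7 1.7 0. ]
carrier [0.5791 0.0602 0.1537] res px [-0.6  0.3 -0.4 -0.8  1.2  0.6]
subpix shift [0.7 0.8 1.2 1.5 0.9 0.4 0.3]
plate [ 0.5757  0.0712  0.0817 -0.0623] z 0.1161 res [-0.   0.6  0.1  0.2 -0.4 -0.  -0.   0.1  0.2 -1.1  0.5 -0.2 -0.4  0.7]
in carrier mm [-1.7 11.4  3.1] yaw deg -4.13
hole minus pin, carrier mm [2.9 9.6 4.6] world [1.4 9.9 4.6]
slot minus pin, carrier mm [-6.6  9.9  4.6] world [-8.   8.8  4.6]
```

```bash
python3 - <<'E'
from plant import sensors
import numpy as np
from fit import *
s=sensors.sense();print(s['t'],np.round(s['qpos'],3),s['tool_pos'])
car=[.5791,.0602,.1537]
for y in(.119,.101,):
  p=Rz(car[2])@[0,y,0]+[car[0],car[1],.113];print(y,np.round(p,4),np.round((p-s['tool_pos'])*1000,1))
z=np.array(s['eef_rot'])[:,2];print(np.degrees(np.arctan2(z[1],z[0])))
print(np.degrees(car[2]))
E
```

```text
2.65 [0.124 0.521 0.512 1.564 0.    0.41 ] [0.69483836 0.08671997 0.35786706]
0.119 [0.5609 0.1778 0.113 ] [-134.    91.1 -244.9]
0.101 [0.5636 0.16   0.113 ] [-131.2   73.3 -244.9]
73.6324750011045
8.806361311160753
```

```bash
python3 -m inch '[[-8,6,0,6.8],[-8,6,0,6.8],[-8,6,0,6.8],[-8,6,0,6.8],[-8,6,-10,6.8],[-8,6,-10,6.8],[-8,6,-10,6.8],[-8,6,-10,6.8],[-8,6,-10,6.8],[-8,5,-10,6.8],[-8,5,-10,6.8],[-8,5,-10,6.8]]' 70
python3 -m inch '[[-8,5,-14,6.8],[-8,5,-14,6.8],[-8,5,-14,6.8],[-8,5,-14,6.8],[-6,2,-14,6.8],[0,0,0,0],[0,0,0,0]]'
cat > look.py <<'E'
import sys,pickle,cv2
from plant import sensors, read_camera
s=sensors.sense();c=read_camera('wrist');c['s']=s;n=sys.argv[1];pickle.dump(c,open(n+'.pkl','wb'))
cv2.imwrite(f'pics/{n}.png',cv2.resize(c['frame'],None,fx=1.5,fy=1.5,interpolation=cv2.INTER_CUBIC))
print(s['t'],s['tool_pos'],s['contact_force'])
E
python3 look.py w3
```

```text
t: 3.65
tool_pos: [0.5963, 0.1568, 0.2798]
eef_rot: [[0.001, -0.412, -0.911], [0.0, -0.911, 0.412], [-1.0, -0.001, -0.0]]
contact_force: [0.2, 0.3, 0.2]
opening: 0.699
t: 4.23
tool_pos: [0.5587, 0.1782, 0.2097]
eef_rot: [[-0.001, 0.16, -0.987], [-0.0, -0.987, -0.16], [-1.0, 0.0, 0.001]]
contact_force: [0.6, -0.1, 0.3]
opening: 0.703
4.2333 [0.55872686 0.17820473 0.20966269] [ 0.64094053 -0.07010841  0.26178719]
```

View pics/w3.png

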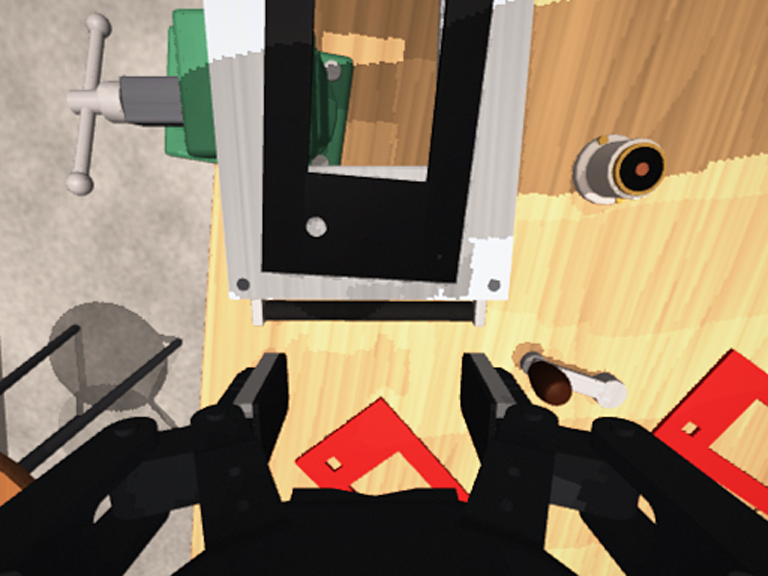

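```bash
python3 -m inch '[[0,0,-25,0],[0,0,-25,0],[0,0,-20,0],[0,0,-5,0],[0,0,0,0],[0,0,0,0]]'; python3 look.py w4
```

```text
t: 4.78
tool_pos: [0.5614, 0.178, 0.1357]
eef_rot: [[0.002, 0.16, -0.987], [0.0, -0.987, -0.16], [-1.0, -0.0, -0.002]]
contact_force: [0.8, 0.1, 1.6]
opening: 0.701
4.7833 [0.56142614 0.17800952 0.13570099] [0.78456517 0.11728129 1.61657925]
```

View pics/w4.png

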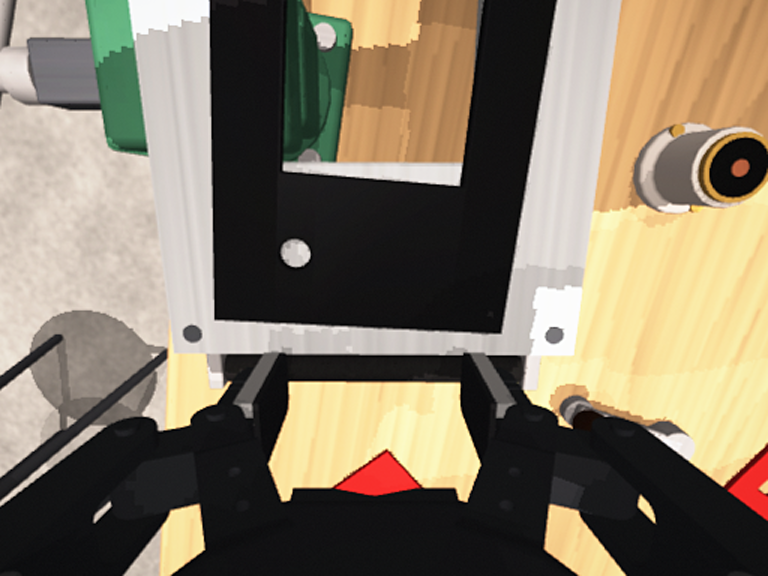

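```bash
python3 -m inch '[[0.5,-3,-2,0],[0,0,-2,0],[0,0,-1,0],[0,0,0,0]]'; python3 -m inch '[[0,0,-1,0],[0,0,-1,0],[0,0,0,0]]';
```

```text
t: 5.17
tool_pos: [0.5612, 0.1748, 0.1294]
eef_rot: [[0.0, 0.161, -0.987], [0.0, -0.987, -0.161], [-1.0, -0.0, -0.0]]
contact_force: [0.8, 0.5, -0.6]
opening: 0.697
t: 5.42
tool_pos: [0.5609, 0.1748, 0.1271]
eef_rot: [[-0.0, 0.161, -0.987], [-0.0, -0.987, -0.161], [-1.0, 0.0, 0.0]]
contact_force: [-0.3, -0.2, 0.0]
opening: 0.702
```

```bash
python3 -m inch '[[0,0,-1,0],[0,0,-1,0],[0,0,0,0]]'; python3 -m inch '[[0,0,-1,0],[0,0,-1,0],[0,0,0,0]]'; python3 look.py w5
```

```text
t: 5.67
tool_pos: [0.5609, 0.1748, 0.125]
eef_rot: [[-0.0, 0.161, -0.987], [-0.0, -0.987, -0.161], [-1.0, -0.0, 0.0]]
contact_force: [-0.2, 0.3, 0.2]
opening: 0.7
t: 5.92
tool_pos: [0.5611, 0.175, 0.1232]
eef_rot: [[-0.0, 0.161, -0.987], [0.0, -0.987, -0.161], [-1.0, -0.0, -0.0]]
contact_force: [-0.6, 1.2, 0.0]
opening: 0.702
5.9167 [0.56105775 0.17502891 0.12319581] [-0.58571325  1.22847768  0.04286717]
```

View pics/w5.png

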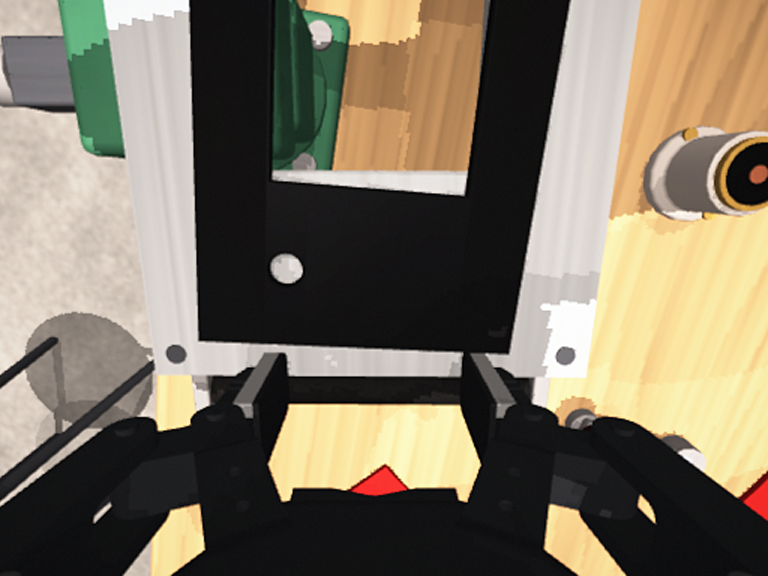

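```bash
python3 - <<'E'
import pickle,numpy as np
from fit import *
c=pickle.load(open('w5.pkl','rb'));W,f=cam(c)
def P(u,v):
    d=c['z_map'][v,u];p=np.array([(u-c['cx'])/f*d,(v-c['cy'])/f*d,d]);return np.round(W[:3,:3]@p+W[:3,3],4)
for u,v in[(183,238),(184,242),(180,245),(318,238),(320,242),(328,245),(250,246),(200,240),(200,222),(300,228),(140,215)]: print(u,v,c['frame'][v,u],P(u,v))
E
```

```text
183 238 [ 93  95 100] [0.5943 0.1682 0.1224]
184 242 [18 17 17] [0.5928 0.1679 0.1271]
180 245 [77 78 82] [0.594  0.1683 0.1299]
318 238 [ 95  98 103] [0.5298 0.1578 0.122 ]
320 242 [ 94  97 101] [0.53   0.1577 0.127 ]
328 245 [85 87 90] [0.5273 0.1571 0.1306]
250 246 [191 195 201] [0.5609 0.1715 0.1128]
200 240 [186 190 197] [0.5869 0.1714 0.1147]
200 222 [19 18 19] [0.587  0.1582 0.1237]
300 228 [16 16 16] [0.5387 0.1551 0.1192]
140 215 [18 18 18] [0.614  0.1579 0.1268]
```

```bash
python3 -m inch '[[0,0,-2,0],[0,0,-2,0],[0,0,-1,0],[0,0,0,0]]';  python3 -m inch '[[0,0,-1.5,0],[0,0,0,0],[0,0,0,0]]'
```

```text
t: 6.3
tool_pos: [0.5614, 0.1751, 0.1218]
eef_rot: [[0.002, 0.161, -0.987], [0.001, -0.987, -0.161], [-1.0, -0.001, -0.002]]
contact_force: [-9.3, -2.2, 26.9]
opening: 0.701
t: 6.55
tool_pos: [0.5615, 0.1751, 0.1217]
eef_rot: [[0.003, 0.161, -0.987], [0.001, -0.987, -0.161], [-1.0, -0.001, -0.003]]
contact_force: [-12.0, -3.1, 36.8]
opening: 0.7
```

```bash
python3 -m inch '[[0,0,6,0],[0,0,0,0]]'; python3 look.py w6;  python3 - <<'E'
import pickle,numpy as np
from fit import *
c=pickle.load(open('w6.pkl','rb'));W,f=cam(c)
def P(u,v):
    d=c['z_map'][v,u];p=np.array([(u-c['cx'])/f*d,(v-c['cy'])/f*d,d]);return np.round(W[:3,:3]@p+W[:3,3],4)
for v in range(226,246): print(v,[(int(c['frame'][v,u].mean()),*P(u,v)[1:]) for u in (178,181,184,316,320)])
E
```

```text
t: 6.72
tool_pos: [0.562, 0.175, 0.1245]
eef_rot: [[0.003, 0.161, -0.987], [0.0, -0.987, -0.161], [-1.0, -0.0, -0.003]]
contact_force: [0.5, 0.5, -0.5]
opening: 0.697
6.7167 [0.56198982 0.17498734 0.12449847] [ 0.50302809  0.54777357 -0.46466987]
226 [(16, np.float64(0.1617), np.float64(0.1252)), (15, np.float64(0.1618), np.float64(0.1246)), (16, np.float64(0.1615), np.float64(0.1247)), (14, np.float64(0.1532), np.float64(0.1194)), (15, np.float64(0.1532), np.float64(0.1184))]
227 [(8, np.float64(0.1628), np.float64(0.1239)), (9, np.float64(0.1619), np.float64(0.1254)), (9, np.float64(0.1618), np.float64(0.1251)), (16, np.float64(0.154), np.float64(0.1184)), (15, np.float64(0.1534), np.float64(0.1193))]
228 [(110, np.float64(0.1632), np.float64(0.1242)), (100, np.float64(0.1627), np.float64(0.1248)), (83, np.float64(0.1628), np.float64(0.1239)), (15, np.float64(0.1544), np.float64(0.1188)), (15, np.float64(0.154), np.float64(0.119))]
229 [(208, np.float64(0.1684), np.float64(0.1134)), (197, np.float64(0.1683), np.float64(0.113)), (182, np.float64(0.1679), np.float64(0.1134)), (15, np
[... 3145 characters left out ...]
3 [(97, np.float64(0.1685), np.float64(0.1291)), (78, np.float64(0.1679), np.float64(0.1299)), (16, np.float64(0.1677), np.float64(0.1299)), (26, np.float64(0.1584), np.float64(0.1283)), (97, np.float64(0.158), np.float64(0.1287))]
244 [(97, np.float64(0.1688), np.float64(0.1294)), (53, np.float64(0.1679), np.float64(0.1309)), (16, np.float64(0.1673), np.float64(0.1317)), (12, np.float64(0.1577), np.float64(0.1313)), (98, np.float64(0.1582), np.float64(0.1292))]
245 [(97, np.float64(0.1684), np.float64(0.1313)), (22, np.float64(0.168), np.float64(0.1316)), (14, np.float64(0.1677), np.float64(0.1319)), (16, np.float64(0.1583), np.float64(0.1311)), (99, np.float64(0.1579), np.float64(0.1312))]
```

View pics/w6.png

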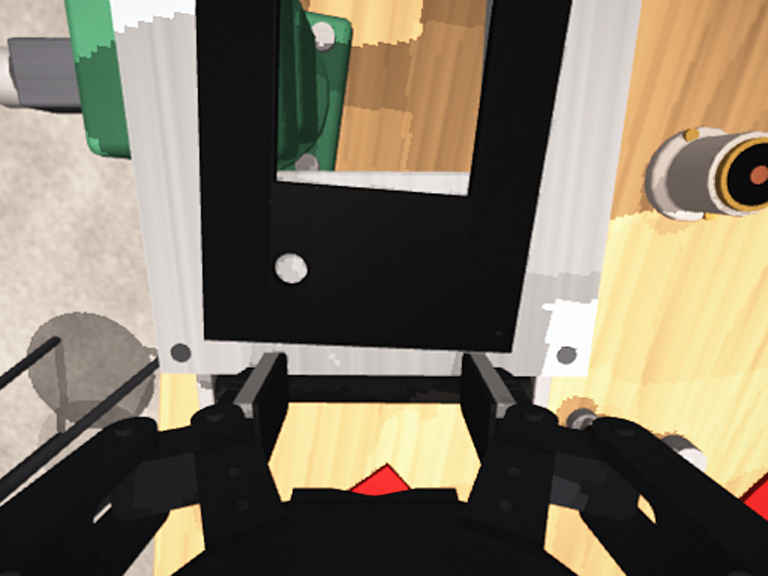

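```bash
python3 -m inch '[[0.3,-2,0,0],[0.3,-2,0,0],[0.3,-2,0,0],[0.3,-2,0,0],[0,0,0,0]]'; python3 look.py w7
```

```text
t: 7.18
tool_pos: [0.5621, 0.166, 0.1222]
eef_rot: [[-0.001, 0.161, -0.987], [-0.001, -0.987, -0.161], [-1.0, 0.001, 0.001]]
contact_force: [0.8, 0.2, 0.0]
opening: 0.7
7.1833 [0.56212932 0.16597367 0.12219634] [0.75064709 0.24369882 0.00473142]
```

View pics/w7.png

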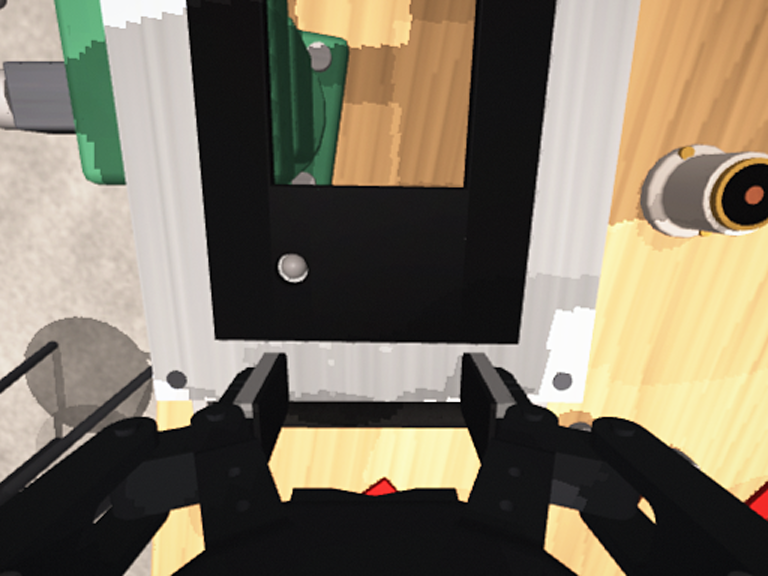

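```bash
cat > zz.py <<'E'
import pickle,numpy as np,sys
from fit import *
c=pickle.load(open(sys.argv[1]+'.pkl','rb'));W,f=cam(c)
v,u=np.mgrid[0:384,0:512];d=c['z_map']
X=np.stack([(u-c['cx'])/f*d,(v-c['cy'])/f*d,d],-1)@W[:3,:3].T+W[:3,3]
car=[.5791,.0602,.1537]
L=(X-[car[0],car[1],.113])@Rz(car[2])*1000
f=c['frame'].max(-1)
m=(f<45)&(d>0)&(abs(L[...,0])<60)&(L[...,1]<94)&(L[...,1]>-110)&(L[...,2]>0)&(L[...,2]<20)
Q=L[m];A=np.c_[Q[:,:2],np.ones(len(Q))]
for _ in range(3):
    k=np.linalg.lstsq(A,Q[:,2],rcond=None)[0];r=Q[:,2]-A@k;o=abs(r)<3;Q=Q[o];A=A[o]
print('plate top plane slope x,y,z0(mm)',np.round(k,4),len(Q),'extent',Q.min(0),Q.max(0))
m=(f>120)&(d>0)&(abs(L[...,0])<73)&(L[...,1]<113)&(L[...,1]>-113)&(abs(L[...,2])<6)&(abs(L[...,0])>58)
print('carrier z',np.median(L[m][:,2]),m.sum())
E
python3 zz.py w7; python3 zz.py w5;python3 zz.py w2; python3 - <<'E'
import pickle,cv2
c=pickle.load(open('w7.pkl','rb'))
cv2.imwrite('pics/w7z.png',cv2.resize(c['frame'][100:260,90:410],None,fx=2.4,fy=2.4,interpolation=cv2.INTER_CUBIC))
E
```

```text
plate top plane slope x,y,z0(mm) [-3.0000e-04  1.3000e-03  4.1564e+00] 33878 extent [-49.36274225  -7.86749985   1.1558314 ] [51.65278398 91.70900655  6.89922432]
carrier z 0.24456614919501907 16784
plate top plane slope x,y,z0(mm) [ 8.5100e-02 -9.0000e-04  8.8102e+00] 32808 extent [-52.50363155   1.13983914   2.49417653] [53.88920621 93.99917474 15.36638362]
carrier z 0.24611112648818823 15693
plate top plane slope x,y,z0(mm) [ 8.4200e-02 -1.5000e-03  8.9059e+00] 9244 extent [-57.48028339 -80.93796186   2.3267348 ] [53.25345498 93.99492994 15.53662257]
carrier z 0.2900088988045252 4387
```

View pics/w7z.png

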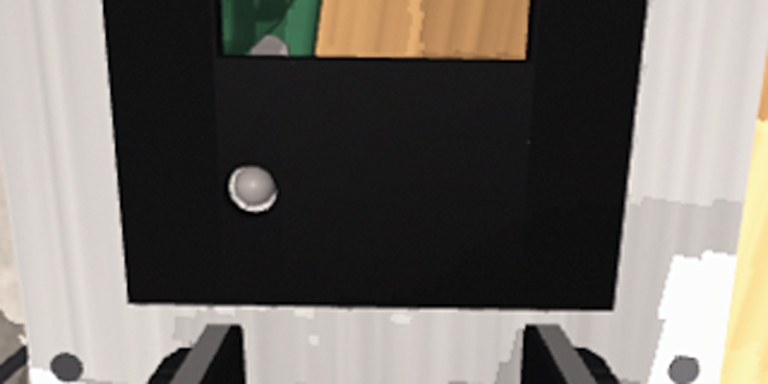

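The plate has squared up, dropped flat (top plane at 4.2 mm with no slope), and the left pin is in its hole. I'm backing off, then lifting away for a check of both pins.

```bash
python3 -m inch '[[-0.6,4,0,0],[0,3,5,0],[0,5,20,0],[0,0,35,0],[0,0,40,0],[0,0,40,0],[0,0,20,0],[0,0,0,0],[0,0,0,0]]'; python3 look.py w8; python3 zz.py w8
python3 - <<'E'
from plant import read_camera
import cv2
for n in['side','scene']:
    c=read_camera(n);f=c['frame'];r=(slice(110,200),slice(230,350)) if n=='side' else (slice(180,300),slice(170,310))
    cv2.imwrite(f'pics/{n}9.png',cv2.resize(f[r],None,fx=5,fy=5,interpolation=cv2.INTER_CUBIC)[:600])
E
```

```text
t: 7.98
tool_pos: [0.5626, 0.1795, 0.2847]
eef_rot: [[0.004, 0.162, -0.987], [0.001, -0.987, -0.162], [-1.0, -0.0, -0.004]]
contact_force: [-0.3, -0.3, -0.6]
opening: 0.703
7.9833 [0.56261173 0.17946917 0.28473774] [-0.25340571 -0.31448746 -0.61711914]
plate top plane slope x,y,z0(mm) [3.0000e-04 5.0000e-04 4.2384e+00] 10534 extent [-48.87018134 -49.88822303   1.28137234] [50.9392985  90.96503832  7.10801353]
carrier z 0.29034765349601754 5390
```

View pics/w8.png

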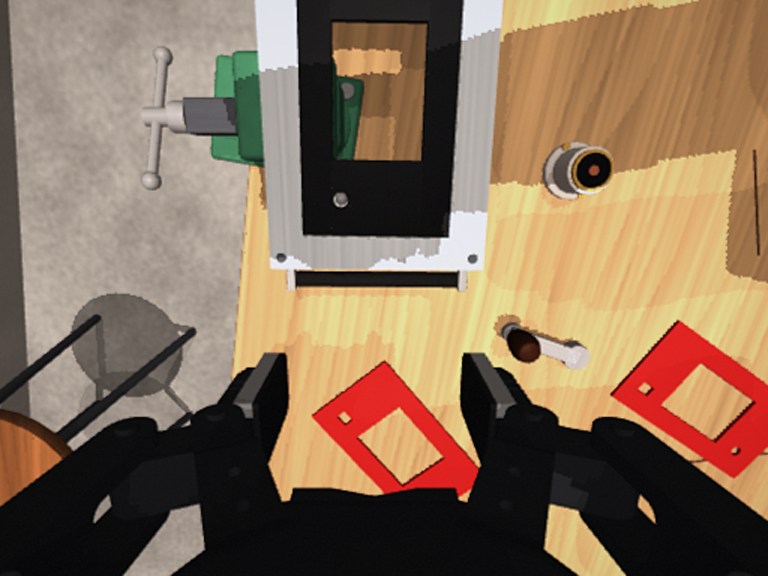

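View pics/side9.png

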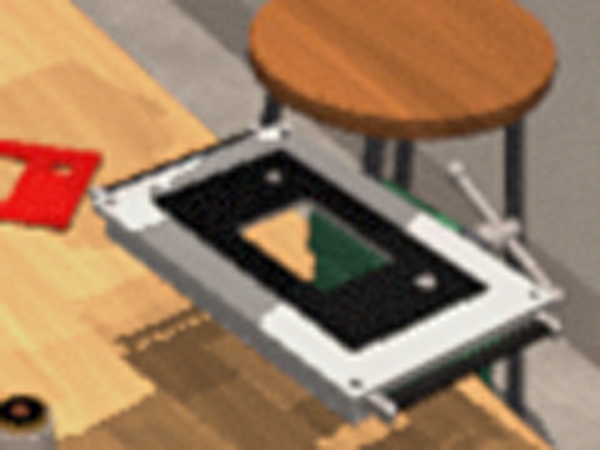

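View pics/scene9.png

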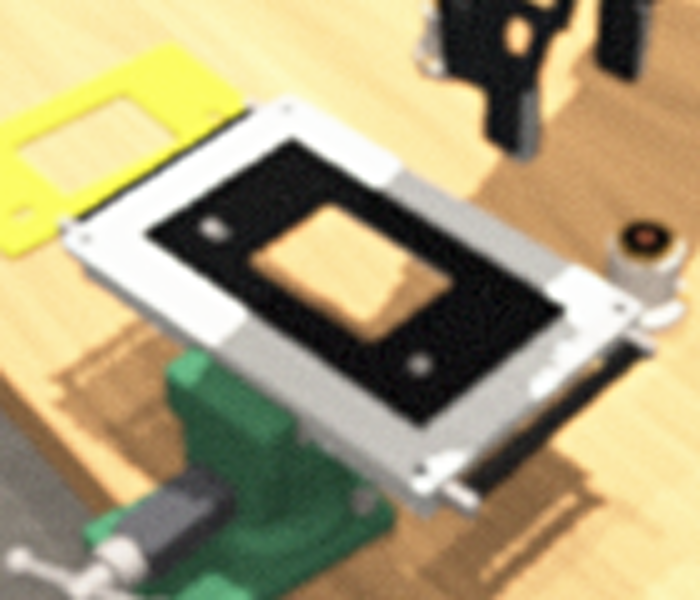

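The plate is flat and centred on the carrier, with both pins showing and the hand well clear, so I'm handing it in.

```bash
python3 -c "
from plant import hand_in,sensors
print(sensors.sense()['t']);print(hand_in())"
```

```text
8.1333
the job is handed in; nothing more can be done
None
```

The black plate is home: it lies flat on the carrier with the left pin in its round hole and the right pin in its slot. The job was handed in at 8.1 s.

**How it was done:** I pushed the plate's +y edge sideways with both fingertips, in one push towards the carrier's -y side. That squared the plate up with the carrier, and it dropped onto the pins without being lifted. I then backed the hand off and raised it about 16 cm.

**Last checks:**
- **Plate height and tilt:** from the wrist camera's depth, the plate's top lies 4.2 mm above the nominal carrier face. The plate is 4 mm thick, and the slope was below 0.001 both ways.
- **Position:** the +y end read within about 1 mm of home in the depth data.
- **Pins:** the left pin shows clearly in its hole. The right pin shows only as a small light spot in the scene and side pictures, so I took its seating mainly from the plate lying flat.
- **Force:** contact force was about 0.7 N, which is sensor noise.

**Harder touch than intended:** while feeling for the carrier face before the push, the fingertips pressed on it with about 39 N in total (37 N downward). The depth picture had put the tips several millimetres too high. I lifted off at once; that was at the fingertips, not the arm or gripper body.

I never moved near the mirror, crank handle or sockets. I made no separate before-and-after measurement of them.

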